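# Load the empty take-up spool on the bench winder

## Robot

A 6-joint arm with a two-finger parallel gripper is mounted at the origin on the work surface. World frame = base frame: x ahead of the robot, y to its left, z up, the work surface at z = 0. Lengths are in mm, angles in degrees, forces in N, time in s.
With the tool pointing down it reaches from about 300 to 850 mm from the base axis. Payload 4.2 kg.
Tool frame: the origin (TCP) lies on the centre line of the jaws, within the pads' length; the fingertips stand env.nose_length ahead of it and the grasp point (between the pads) lies 2 mm behind it (env.nose_length is the distance from the TCP to the fingertips, in mm); z points along the fingers, y is the direction in which the jaws open and shut (so a half turn about z gives the same grasp; the last joint's range is limited). The gripper opens to 91 mm and grips with 3 to 60 N. Pads are 32 mm wide; open, the fingers measure 118 mm over their backs; the gripper's body (76 mm by 178 mm) begins 60 mm behind the grasp point.
Start: joints at [72.995, 18.312, 89.639, -0, 72.044, -1.146], TCP at [157.138, 553.13, 196.276] pointing down, gripper open.
Joint ranges: [-177.97, 177.97], [-48.28, 115.42], [12.27, 149.76], [-77.06, 257.06], [2.81, 150.46], [-146.56, 146.56]. Speed limits (degrees/s): [147.25, 147.25, 180, 180, 180, 180].

## Interface

Orientations are given as [roll, pitch, yaw] about the fixed x, y, z axes, in that order (R = Rz(yaw) Ry(pitch) Rx(roll)).
In Python, from workcell import env gives the robot as it stands. The module is installed in compiled form; this text tells all that it offers.
- The arm moves only by the tool jog_arm, never from a script. Its argument "deltas" is a list that holds one entry, the list of rows, each a list of 5 numbers: the shift along the tool's x, y, z in m, then the turn about the tool's z in degrees, then the finger opening in m, from 0 to 0.0912. A call has 1 to 20 rows; each row is the pose to reach, as a shift and turn from the pose commanded when the call began, along the tool's axes at that moment; what a row does not reach only later rows make up. A row lasts 1/12 s, in which the tool goes at most 41.7 mm and 7.16 degrees, less where a joint would pass 70% of its speed; a pose out of reach is approached as far as the arm can. A call with a gripper value outside its range is refused whole. The fingers move at their own pace and stop on an object; "grip_force" is the grip in N (left out, the last holds). Time passes only in rows, so rows that repeat a pose let the fingers close. It gives the time, the measured TCP pose, the force and the opening at its end, in the units of the state.
- env.state(): the state, without advancing time (a new reading comes with each control period).
- env.grab_frame(name): name is "scene" or "top" or "wrist"; returns the picture (480x640x3 uint8, red, green, blue); there is no depth.
- env.camera_params(name): a dict with "fx", "fy", "cx", "cy" (pixels), "xyz" and "orientation" of the camera in the world. Camera axes: x right, y down, z forward; pixel columns grow to the right and rows downward; lengths in mm; the calibration is good to about 2 mm. A picture is of the moment at which its call begins: read the wrist's pose just before it. camera_params takes no time and is no camera call; for the wrist camera it gives the pose at the moment of the call.
- env.job_done(): hands the job in, once; it reports no verdict.
Trained networks look in the newest picture that a camera, given by its name, has taken for a name from the list of things; names that differ only in an ending like _2 or _b are one class to them, and where a whole thing is asked for, a point or a joint stands for the part that bears it (a point fixed in the world has none). Each returns a list of dicts, best first, with "conf" (0 to 1); they miss things now and then, are a little off and sometimes report something else, mostly with a low value. They report only what shows in the picture. A call takes as long as a camera call.
- env.look_for(camera, label): "xyz" ([x, y, z] in mm, in world coordinates, good to about 4 mm: the middle of the surface that is visible of it).
The state is a dict: "time_s": time; "qpos": joint angles; "qvel": joint speeds; "effort": joint torques, N m; "ee_pos": TCP position; "ee_rot": TCP orientation; "force": force on the tool from outside, world axes, zero at the start; "torque": the same for the moment, N m; "gripper_width": finger opening in mm.
Only numpy, scipy, OpenCV 4.12 (cv2) and the standard library are available. Lean on these libraries where they do the work, as an engineer would, in place of code of your own. Each camera call takes 0.05 s, during which the arm holds its last target.

## Task

Put the taller empty spool, slotted flange down, on the winder's upright spindle and turn it until the plate's driving pin enters one of its slots, so that its flange lies fully home and flat on the plate. Do it gently, without forcing it, let go of it, and leave the shorter spool, the screwdriver, the mouse and the open control unit where they are.

Things in the scene. Friction and masses are not known exactly. Their poses are not given: they have to be found in the camera images.
- spool_center (a point): Taller of two empty white spools, standing upright, 80 mm high, about 0.18 kg. Point on its axis half-way up (40 mm above the underside); z is the axis, up. Bottom flange 100 mm diameter, 8 mm thick; core 40 mm; round top flange 54 mm diameter, 14 mm thick (flush with the top), the place to grip from above. Through bore 18.4 mm diameter along the axis.
- spindle_foot (a point): Middle of the upper face of the winder's round plate (116 mm diameter), 66 mm above the bench, where the spindle stands; z up along it. Steel spindle 16 mm diameter, 70 mm high above the plate, the top 12 mm tapering to 6 mm. One driving pin, 7 mm diameter with blunt conical tip, stands 12.3 mm above the plate, 36.25 mm from the spindle's axis, at an angle that is not reported.
- short_spool_center (a point): The other empty white spool, not to be used: 56 mm high, same flange diameters, bottom flange without slots. The point is on its axis half-way up.
- short_spool: The same shorter spool; origin at the centre of its underside.
- spool: The taller spool; origin at the centre of its underside. Its bottom flange has four through slots, 13 mm wide, from 29.5 to 43 mm from the axis, on its own +x, +y, -x and -y axes (every 90 degrees); the top flange has none.
- winder: The fixed winder, a grey box 160 x 160 x 56 mm under the plate; origin on the bench under the spindle, -x to its control panel. The plate stands at an unknown angle to this frame: find the pin by touch or by eye. A brake holds the plate up to about 0.5 Nm; leaning hard on the pin while turning drags it along. A spool that misses the pin rests on it about 12 mm too high.
- screwdriver: A screwdriver 180 mm long lying on the mat; to be left alone. Its own x runs along it.
- mouse: A black computer mouse, 105 x 60 x 33 mm; to be left alone. Origin under its centre.
- control_unit: An open control unit, circuit board in an aluminium frame, 170 x 130 x 27 mm; to be left alone. Origin under its centre.

How it is judged (in metres and radians):
On the way:
1. the spool is threaded on the spindle, slotted flange down and still above the pin (horizontal distance between spool_center and spindle_foot below 0.006 m and z of spool_center in the frame of spindle_foot between 0.044 and 0.1 m and angle between spool_center's own z axis and vertical below 0.25 rad), for 0.1 s.
At the end, for the whole second after the job is handed in: The taller spool is on the spindle, slotted flange down, within 4 mm of its axis, its underside within 2.5 mm of the plate, tilted less than 0.05 rad, released and at rest (horizontal distance between spool_center and spindle_foot below 0.004 m and z of spool_center in the frame of spindle_foot between 0.037 and 0.0425 m and angle between spool_center's own z axis and vertical below 0.05 rad and linear speed of spool below 0.02 m/s); the robot touches nothing.
It fails at once if the spool is forced against the winder with more than 60 N (contact force between spool and winder above 60 N).
It fails at once if the short spool is moved by more than 30 mm (distance of short_spool from where it was at the start of the episode above 0.03 m).
It fails at once if the screwdriver is moved by more than 30 mm (distance of screwdriver from where it was at the start of the episode above 0.03 m).
It fails at once if the mouse is moved by more than 30 mm (distance of mouse from where it was at the start of the episode above 0.03 m).
It fails at once if the control unit is moved by more than 30 mm (distance of control_unit from where it was at the start of the episode above 0.03 m).
It also fails if it takes over 58 s, if anything falls off the work surface, if the arm or the gripper's body presses on something with over 40 N, if the wrist force passes 120 N, or if a joint passes its speed limit or range.

## Working session

There is one attempt and no reset: what is moved stays moved. The work goes in short steps, Python scripts to look and compute and a tool call to move; the robot and the scene stay as the last step left them, time stands still between calls to the robot, and variables do not carry over. Pictures are saved under pics/ and viewed, and the job is handed in when it is done.

Besides the shell and the picture viewer there is one more tool, called after "Emit:" as name(argument=value, ...), one argument or row to a line, values as JSON. jog_arm: Moves the arm, as the interface text tells. Its arguments: {"type":"object","properties":{"deltas":{"type":"array"},"grip_force":{"type":"number"}},"required":["deltas"]}

```bash
mkdir -p pics
python3 - <<'E'
from workcell import env
import cv2
s=env.state();print(s, env.nose_length)
for c in ["scene","top","wrist"]:
    p=env.camera_params(c);print(c,p)
    cv2.imwrite(f"pics/{c}0.png",env.grab_frame(c)[:,:,::-1])
for c in ["scene","top"]:
  for l in ["spool_center","short_spool_center","winder"]:
    print(c,l,env.look_for(c,l)[:3])
print(env.state()["time_s"])
E
```

```text
{'time_s': 0.0, 'qpos': array([ 7.29959117e+01,  1.83516085e+01,  8.97057679e+01,  7.90580874e-04,
        7.20421030e+01, -1.14394056e+00]), 'qvel': array([ 0.08447593, -0.04153572, -0.14991722,  0.00979475,  0.03749577,
        0.09583405]), 'effort': array([-1.11856847e-03, -4.12460160e+01, -2.31977981e+01,  7.27209798e-02,
        4.55329497e-02, -1.28076204e-04]), 'ee_pos': array([156.96507981, 552.61882368, 195.424942  ]), 'ee_rot': array([-1.79900555e+02, -2.73751807e-03,  1.64139606e+02]), 'force': array([-0.3104145 , -0.17283161, -0.01977385]), 'torque': array([-0.0231541 , -0.01024111, -0.00112446]), 'gripper_width': 91.2750709585869} 17.0
scene {'fx': 446.26898267845996, 'fy': 446.26898267845996, 'cx': 319.44421650416757, 'cy': 238.02744207920452, 'xyz': array([1085.64572121,  148.155043  ,  654.18156438]), 'orientation': array([-139.25451175,   -0.73700352,  104.38956603])}
top {'fx': 540.2797384234972, 'fy': 540.2797384234972, 'cx': 322.6906226688519, 'cy': 241.07118336652337, 'xyz': array([ 469.15511504,   42.11968786, 1107.46964162]), 'orientation': array([-171.67708579,   -0.91547475,  -89.53115887])}
wrist {'fx': 417.0546743967578, 'fy': 417.0546743967578, 'cx': 323.7636623138868, 'cy': 240.55792653618224, 'xyz': array([ 76.53692856, 577.38276121, 384.33142537]), 'orientation': array([1.62697260e+02, 1.28899659e-01, 7.41148830e+01])}
scene spool_center [{'xyz': [572.0, 277.9, 6.3], 'conf': 0.71}, {'xyz': [766.7, 167.1, 15.0], 'conf': 0.18}]
scene short_spool_center [{'xyz': [504.5, 88.9, 7.5], 'conf': 0.78}]
scene winder [{'xyz': [605.8, -254.1, 50.7], 'conf': 0.98}]
top spool_center [{'xyz': [549.8, 271.3, 8.8], 'conf': 0.64}]
top short_spool_center [{'xyz': [485.8, 89.6, 7.2], 'conf': 0.58}]
top winder [{'xyz': [571.8, -258.4, 56.5], 'conf': 0.98}, {'xyz': [548.7, 271.2, 8.1], 'conf': 0.72}]
0.45
```

View pics/scene0.png

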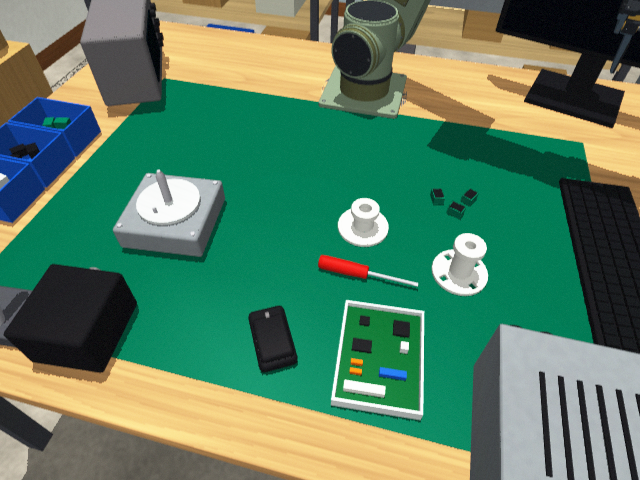

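View pics/top0.png

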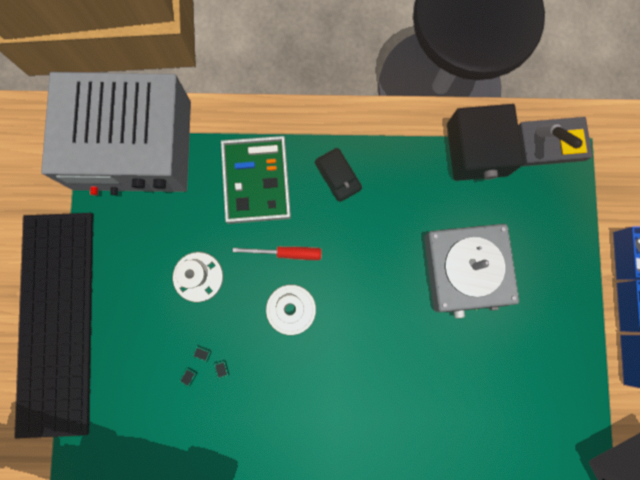

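```bash
cat > h.py <<'E'
import numpy as np, cv2
from scipy.spatial.transform import Rotation as R
from workcell import env
def ray(p,u,v,z):
    Rm=R.from_euler('xyz',p['orientation'],degrees=True).as_matrix()
    d=Rm@np.array([(u-p['cx'])/p['fx'],(v-p['cy'])/p['fy'],1])
    return p['xyz']+d*(z-p['xyz'][2])/d[2]
def proj(p,X):
    Rm=R.from_euler('xyz',p['orientation'],degrees=True).as_matrix()
    X=np.atleast_2d(X); c=(X-p['xyz'])@Rm
    return np.c_[p['cx']+p['fx']*c[:,0]/c[:,2],p['cy']+p['fy']*c[:,1]/c[:,2]]
def circ(c,r,z,n=72):
    t=np.linspace(0,2*np.pi,n,endpoint=False)
    return np.c_[c[0]+r*np.cos(t),c[1]+r*np.sin(t),np.full(n,z)]
E
python3 - <<'E'
from h import *
t=cv2.imread('pics/top0.png');s=cv2.imread('pics/scene0.png')
def crop(im,u,v,w,k): return cv2.resize(im[v-w:v+w,u-w:u+w],None,fx=k,fy=k,interpolation=cv2.INTER_CUBIC)
a=np.hstack([crop(t,197,276,35,5.7),crop(t,475,267,35*1,5.7)])
b=np.hstack([crop(s,462,262,35,5.7),crop(s,168,205,35,5.7)])
a=cv2.resize(np.vstack([a,b]),(600,600));cv2.imwrite('pics/crop0.png',a)
E
```

```text
(no output)
```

View pics/crop0.png

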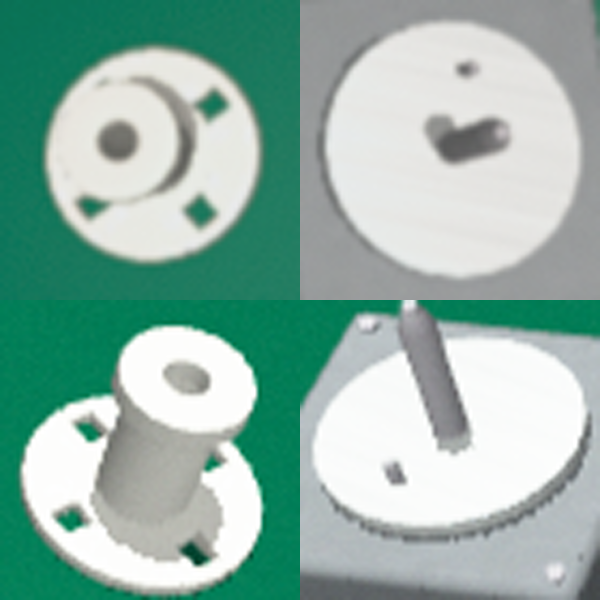

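View pics/wrist0.png

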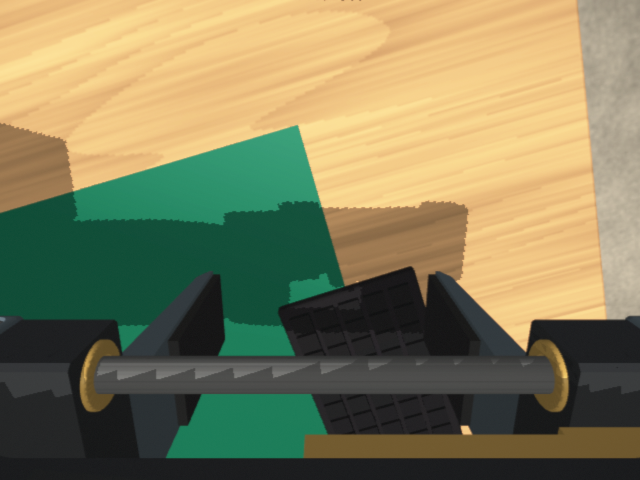

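Run:
```python
from h import *
T=env.camera_params('top');S=env.camera_params('scene');k=300/70
def t1(x,y):return 162+x/k,241+y/k
def t2(x,y):return 440+(x-300)/k,232+y/k
def s1(x,y):return 427+x/k,227+(y-300)/k
def s2(x,y):return 133+(x-300)/k,170+(y-300)/k
print('flange',ray(T,*t1(153,155),8))
print('topfl',ray(T,*t1(119,140),80))
print('bore scene',ray(S,*s1(187,379),80), ray(S,*s1(142,498),8))
for q in [(212,104),(200,212),(92,205)]: 
    d=ray(T,*t1(*q),4)-ray(T,*t1(153,155),8); print('slot',d,np.hypot(*d[:2]),np.degrees(np.arctan2(d[1],d[0])))
c0=ray(S,*s1(142,498),8)
for q in [(92,430),(71,519),(197,550)]:
    d=ray(S,*s1(*q),5)-c0; print('slotS',d,np.hypot(*d[:2]),np.degrees(np.arctan2(d[1],d[0])))
print('plate',ray(T,*t2(453,148.5),66),'tip',ray(T,*t2(500,134),134),'S plate',ray(S,*s2(451,432),66),'tip',ray(S,*s2(409,303),136))
print('pin',ray(T,*t2(469,69),72),ray(S,*s2(395,472),72))
```

```text
flange [553.45618002 278.95015158   8.        ]
topfl [554.44016572 278.71996803  80.        ]
bore scene [554.55570166 282.39412894  80.        ] [559.57969092 283.0654991    8.        ]
slot [ 24.91010908 -26.1674551   -4.        ] 36.12823329250433 -46.41013134747653
slot [-26.50112677 -22.4470868   -4.        ] 34.730122744540274 -139.73460459919949
slot [-23.65717618  28.66234947  -4.        ] 37.16439508332753 129.5354008975689
slotS [-34.10000309 -22.22518386  -3.        ] 40.70342747451981 -146.90510418609958
slotS [ 16.31782267 -27.65064012  -3.        ] 32.106529484493606 -59.45333177057089
slotS [18.7896824  23.96679584 -3.        ] 30.45421921055777 51.90397668828458
plate [ 574.54560417 -271.13466243   66.        ] tip [ 574.03979775 -270.92845301  134.        ] S plate [ 577.25898451 -265.31655996   66.        ] tip [ 573.97633383 -267.05999249  136.        ]
pin [ 610.19101771 -277.8096375    72.        ] [ 610.4474645  -272.71120537   72.        ]
```

Emit:
jog_arm(
  deltas=[
    [[-0.015,-0.005,0,0,0.0912],[-0.05,-0.017,0,0,0.0912],[-0.085,-0.029,0,0,0.0912],[-0.12,-0.041,0,0,0.0912],[-0.155,-0.053,0,0,0.0912],[-0.19,-0.065,0,0,0.0912],[-0.225,-0.076,0,0,0.0912],[-0.26,-0.088,0,0,0.0912],[-0.295,-0.1,0,0,0.0912],[-0.33,-0.112,0,0,0.0912],[-0.365,-0.124,0,0,0.0912],[-0.4,-0.136,0,0,0.0912],[-0.43,-0.146,0,0,0.0912],[-0.45,-0.153,0,0,0.0912],[-0.457,-0.155,0,0,0.0912],[-0.457,-0.155,0,0,0.0912],[-0.457,-0.155,0,0,0.0912],[-0.457,-0.155,0,0,0.0912]],
  ],
  grip_force=15,
)

```text
time_s: 1.95
ee_pos: [553.2, 280.0, 196.3]
ee_rot: [180.0, -0.0, 164.2]
force: [0.3, -0.4, 0.4]
gripper_width: 91.2
```

Run:
```python
from h import *
import pickle
s=env.state();p=env.camera_params('wrist');im=env.grab_frame('wrist')[:,:,::-1].copy()
pickle.dump((s,p),open('w1.pkl','wb'))
cv2.imwrite('pics/w1.png',im);print(s['ee_pos'],s['ee_rot'],s['qpos'],p)
```

```text
[553.18841167 280.04335176 196.31332384] [ 1.79989514e+02 -4.93467918e-02  1.64205759e+02] [ 2.57642506e+01  2.24183143e+01  8.33686526e+01  4.21670015e-02
  7.42430060e+01 -4.84529653e+01] {'fx': 417.0546743967578, 'fy': 417.0546743967578, 'cx': 323.7636623138868, 'cy': 240.55792653618224, 'xyz': array([472.75566466, 304.31612925, 385.19206557]), 'orientation': array([1.62746142e+02, 2.82150903e-02, 7.41816703e+01])}
```

View pics/w1.png

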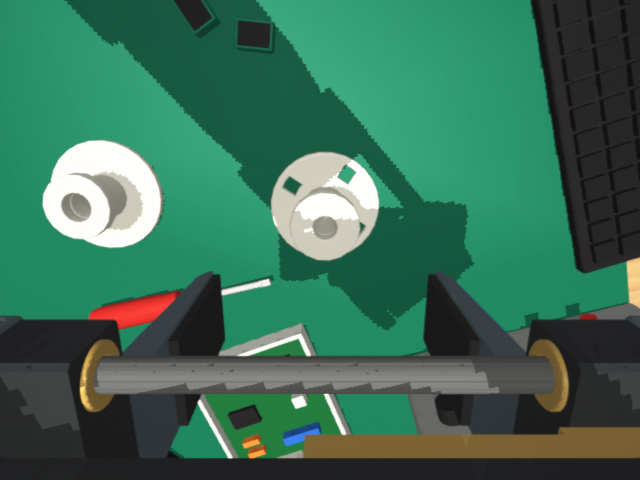

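Run:
```python
from h import *
import pickle
s,p=pickle.load(open('w1.pkl','rb'));im=cv2.imread('pics/w1.png')
for c in [(553.5,280)]:
  c=np.array(c)
f=lambda u,v,z:ray(p,u,v,z).round(1)
print(f(325,206,8),f(325,226,80),f(325,228,80),proj(p,[[553,280,80],[553,280,8]]))
c0=f(325,206,8)
for q in [(292,186),(347,174),(362,229)]:
  d=f(*q,6)-c0;print(d,np.hypot(*d[:2]),np.degrees(np.arctan2(d[1],d[0])))
big=cv2.resize(im[140:270,260:390],(585,585),interpolation=cv2.INTER_CUBIC)
c=f(325,206,8)
for r,z in[(50,8),(27,80),(9.2,80)]:
  q=(proj(p,circ(c,r,z))-[260,140]+.5)*4.5
  cv2.polylines(big,[q.astype(int)],True,(0,0,255),1)
for a in range(4):
  t=np.radians(40+90*a);pt=[[c[0]+36.25*np.cos(t),c[1]+36.25*np.sin(t),6]]
  cv2.circle(big,tuple(((proj(p,pt)[0]-[260,140]+.5)*4.5).astype(int)),5,(255,0,0),1)
cv2.imwrite('pics/w1b.png',big)
```

```text
[553.6 282.4   8. ] [553.  282.4  80. ] [554.6 282.   80. ] [[321.95560936 226.76618619]
 [322.31685157 206.10023452]]
[-25.8 -24.1  -2. ] 35.305098781904036 -136.95120577665895
[-22.7  27.1  -2. ] 35.35109616405131 129.9508335324172
[31.3 27.5 -2. ] 41.664613282736674 41.302353548154855
```

View pics/w1b.png

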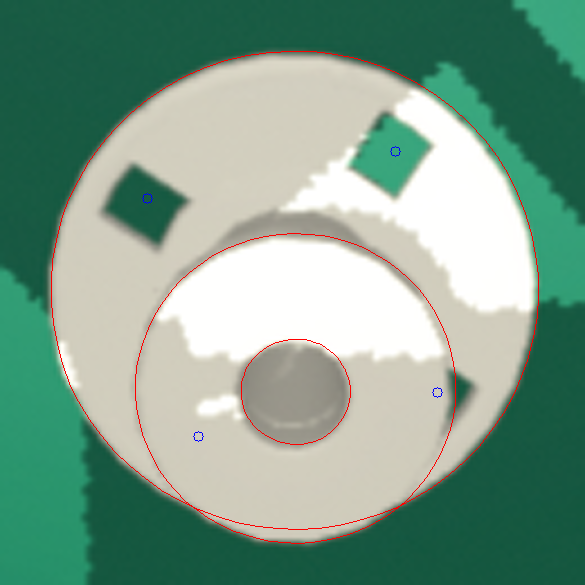

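Emit:
jog_arm(
  deltas=[
    [[0,0.002,0.01,0,0.0912],[0,0.0024,0.03,0,0.0912],[0,0.0024,0.055,0,0.0912],[0,0.0024,0.08,0,0.0912],[0,0.0024,0.1,0,0.0912],[0,0.0024,0.115,0,0.0912],[0,0.0024,0.125,0,0.0912],[0,0.0024,0.125,0,0.0912],[0,0.0024,0.125,0,0.07],[0,0.0024,0.125,0,0.06],[0,0.0024,0.125,0,0.052],[0,0.0024,0.125,0,0.045],[0,0.0024,0.125,0,0.045],[0,0.0024,0.125,0,0.045],[0,0.0024,0.125,0,0.045]],
  ],
  grip_force=20,
)

```text
time_s: 3.25
ee_pos: [555.2, 281.5, 71.6]
ee_rot: [180.0, 0.0, 164.1]
force: [-0.1, -0.1, -0.9]
gripper_width: 47.5
```

Emit:
jog_arm(
  deltas=[
    [[0,0,0,0,0.045],[0,0,0,0,0.045],[0,0,0,0,0.045]],
  ],
)

```text
time_s: 3.5
ee_pos: [555.0, 281.5, 71.2]
ee_rot: [180.0, -0.0, 164.1]
force: [-0.3, 0.8, -0.3]
gripper_width: 44.7
```

Run:
```python
from h import *
s=env.state();print(s['ee_pos'],s['gripper_width'],s['force'])
cv2.imwrite('pics/w2.png',env.grab_frame('wrist')[:,:,::-1])
cv2.imwrite('pics/s2.png',env.grab_frame('scene')[:,:,::-1])
a=cv2.imread('pics/w2.png')[100:480,150:490];b=cv2.resize(cv2.imread('pics/s2.png')[170:320,390:530],(354,380))
cv2.imwrite('pics/c2.png',np.hstack([a,b]))
```

```text
[555.03290081 281.45308121  71.2342219 ] 44.71853243425687 [-0.28980678  0.7858068  -0.3061526 ]
```

View pics/c2.png

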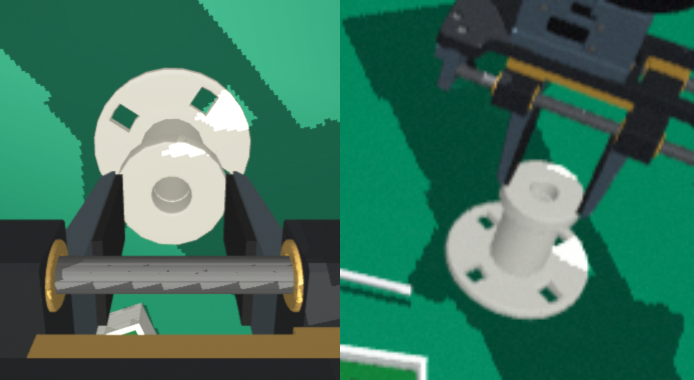

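Emit:
jog_arm(
  deltas=[
    [[0,0,0,0,0.035],[0,0,0,0,0.035],[0,0,0,0,0.035],[0,0,0,0,0.035]],
  ],
)

```text
time_s: 3.93
ee_pos: [555.0, 281.5, 71.3]
ee_rot: [180.0, 0.0, 164.1]
force: [0.1, -0.3, 0.0]
gripper_width: 34.9
```

Run:
```python
from h import *
import pickle
s=env.state();print(s['ee_pos'],s['gripper_width'],s['force'])
p=env.camera_params('wrist')
pickle.dump((s,p),open('w3.pkl','wb'))
cv2.imwrite('pics/w3.png',env.grab_frame('wrist')[:,:,::-1])
cv2.imwrite('pics/w3c.png',cv2.resize(cv2.imread('pics/w3.png')[150:380,210:450],(600,575)))
```

```text
[555.04317055 281.49065832  71.26836687] 34.88753121707669 [ 0.09000298 -0.32156158  0.03966778]
```

View pics/w3c.png

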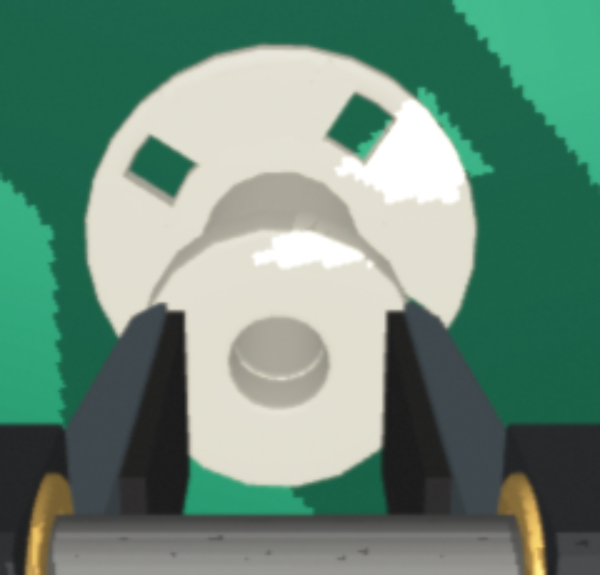

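Run:
```python
from h import *
import pickle
s,p=pickle.load(open('w3.pkl','rb'));im=cv2.imread('pics/w3.png')
c=(554.2,282.2)
for r,z in[(50,8),(27,80),(9.2,80)]:
  cv2.polylines(im,[proj(p,circ(c,r,z)).astype(int)],True,(0,0,255),1)
# finger tips
t=s['ee_pos'];y=np.array([np.sin(np.radians(s['ee_rot'][2])),-np.cos(np.radians(s['ee_rot'][2])),0]);x=np.array([-y[1],y[0],0]);x=np.array([np.cos(np.radians(s['ee_rot'][2])),np.sin(np.radians(s['ee_rot'][2])),0])
for sg in(-1,1):
  pts=[t+sg*y*17.5+a*x+[0,0,b] for a,b in[(-16,-17),(16,-17),(16,20),(-16,20)]]
  cv2.polylines(im,[proj(p,np.array(pts)).astype(int)],True,(255,0,0),1)
cv2.imwrite('pics/w3d.png',im)
cv2.imwrite('pics/s3.png',cv2.resize(env.grab_frame('scene')[150:330,370:560,::-1],(570,540),interpolation=cv2.INTER_CUBIC))
```

```text
(no output)
```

View pics/w3d.png

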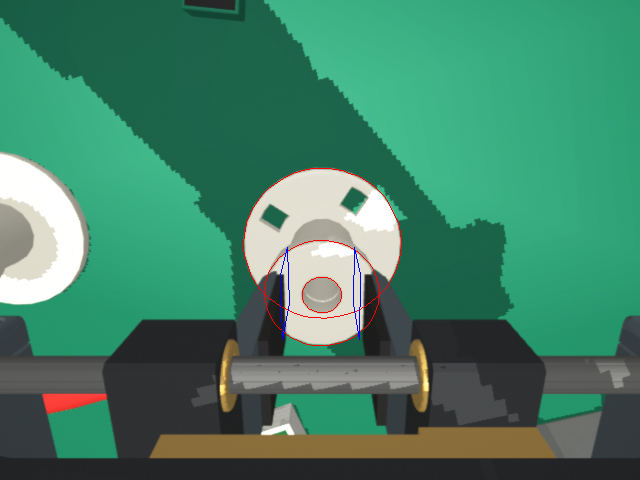

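View pics/s3.png

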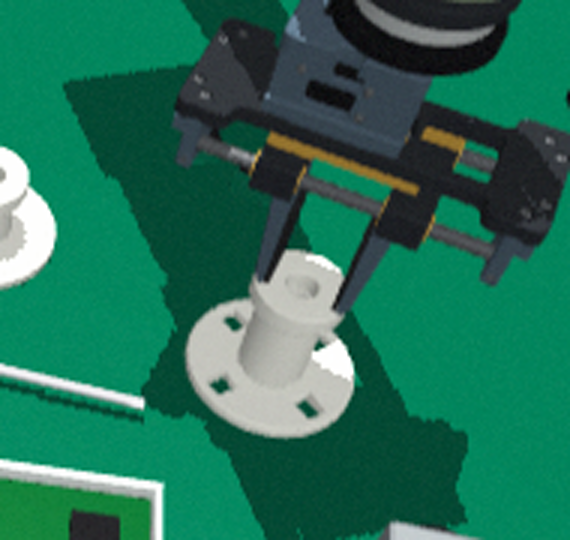

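Emit:
jog_arm(
  deltas=[
    [[0,0,-0.004,0,0.035],[0,0,-0.01,0,0.035],[0,0,-0.01,0,0.035],[0,0,-0.01,0,0.035]],
  ],
)

```text
time_s: 4.37
ee_pos: [555.5, 281.7, 82.1]
ee_rot: [179.9, 0.1, 164.1]
force: [0.6, 1.0, 0.3]
gripper_width: 35.2
```

Run:
```python
from h import *
import pickle
s=env.state();print(s['ee_pos'],s['gripper_width'],s['force'],s['torque'])
p=env.camera_params('wrist')
im=env.grab_frame('wrist')[:,:,::-1]
s,p0=pickle.load(open('w3.pkl','rb'))
im=im.copy();c=(554.2,282.2)
for dz,col in((0,(0,0,255)),(10,(255,0,0))):
 for r,z in[(50,8),(27,80),(9.2,80)]:
  cv2.polylines(im,[proj(p,circ(c,r,z+dz)).astype(int)],True,col,1)
cv2.imwrite('pics/w4.png',im[140:400,200:460].repeat(2,0).repeat(2,1))
cv2.imwrite('pics/s4.png',cv2.resize(env.grab_frame('scene')[150:330,370:560,::-1],(570,540),interpolation=cv2.INTER_CUBIC))
```

```text
[555.52768073 281.67677757  82.05430719] 35.22263246259956 [0.63019034 0.97114358 0.25661713] [ 0.03141018  0.00914128 -0.00164628]
```

View pics/w4.png

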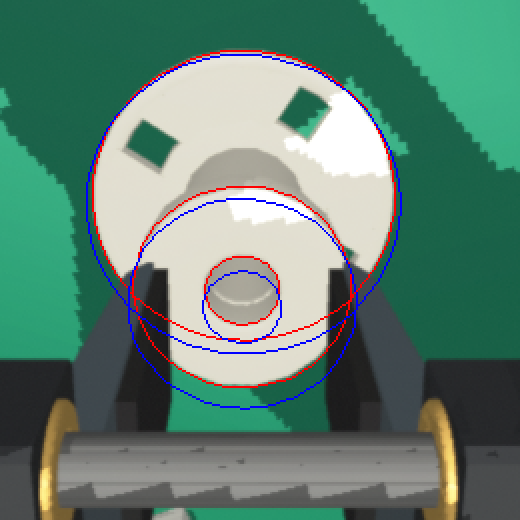

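View pics/s4.png

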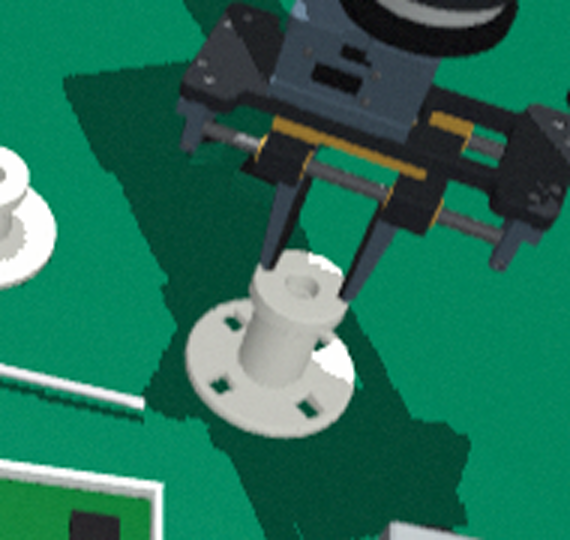

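Run:
```python
from h import *
S=env.camera_params('scene')
for z in range(40,121,10): print(z,ray(S,458.3,239.3,z).round(0)[:2],ray(S,485,249.3,z).round(0)[:2])
print(proj(S,[[554.2,282.2,80],[554.2,282.2,8]]), (370+300/3,150+285/3))
t=env.camera_params('top');im=env.grab_frame('top')[:,:,::-1]
cv2.imwrite('pics/t4.png',cv2.resize(im[215:335,120:260],(700,600),interpolation=cv2.INTER_CUBIC))
s=env.grab_frame('scene')[:,:,::-1];cv2.imwrite('pics/s4b.png',cv2.resize(s[200:290,430:520],(600,600),interpolation=cv2.INTER_CUBIC))
```

```text
40 [508. 269.] [520. 317.]
50 [518. 267.] [529. 314.]
60 [527. 265.] [539. 312.]
70 [537. 264.] [548. 309.]
80 [546. 262.] [557. 306.]
90 [555. 260.] [566. 303.]
100 [565. 258.] [575. 301.]
110 [574. 256.] [585. 298.]
120 [584. 254.] [594. 295.]
[[470.52282519 245.25367049]
 [459.79046643 270.77241871]] (470.0, 245.0)
```

View pics/s4b.png

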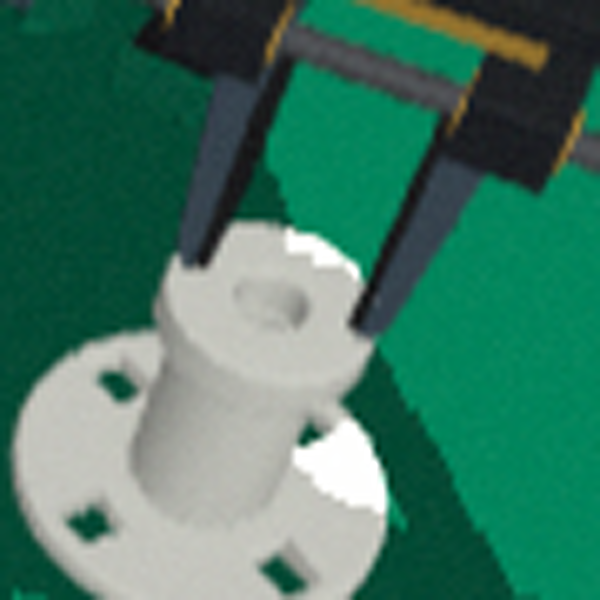

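View pics/t4.png

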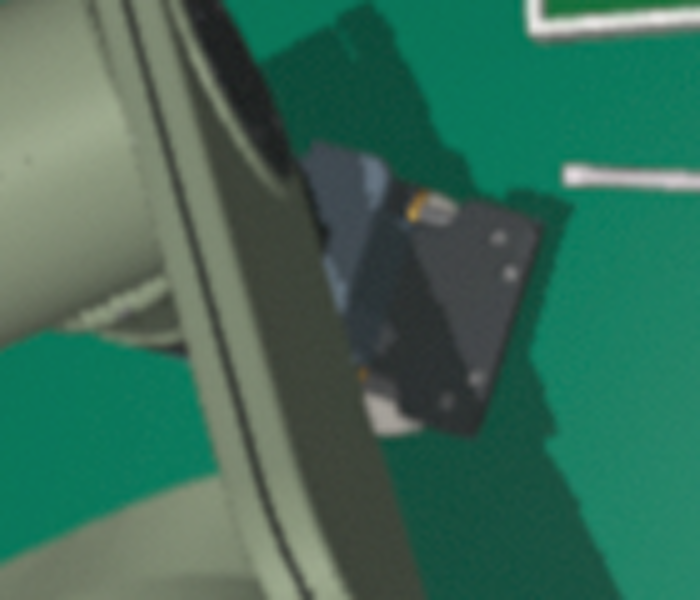

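The fingers closed on air. In the pictures the tips are above the flange, about 15 mm above the reported TCP instead of 17 mm below it. I'll open, go lower by eye and check.

Emit:
jog_arm(
  deltas=[
    [[0,0,0,0,0.0912],[0,0,0,0,0.0912],[0,0,0,0,0.0912],[0,0,0,0,0.0912],[0,0,0,0,0.0912],[0,0,0,0,0.0912],[0,0,0,0,0.0912],[0,0,0.008,0,0.0912],[0,0,0.018,0,0.0912],[0,0,0.028,0,0.0912],[0,0,0.028,0,0.0912]],
  ],
)

```text
time_s: 5.48
ee_pos: [553.1, 280.5, 50.1]
ee_rot: [-179.8, -0.2, 164.1]
force: [-0.3, 0.5, -0.3]
gripper_width: 91.0
```

Run:
```python
from h import *
import pickle
s=env.state();print(s['ee_pos'],s['gripper_width'],s['force'],s['torque'])
p=env.camera_params('wrist');print(p['xyz'])
im=env.grab_frame('wrist')[:,:,::-1]
cv2.imwrite('pics/w5.png',im)
a=cv2.resize(im[140:440,170:470],(400,400));s=env.grab_frame('scene')[:,:,::-1]
cv2.imwrite('pics/c5.png',np.hstack([a,cv2.resize(s[190:290,420:520],(400,400),interpolation=cv2.INTER_CUBIC)]))
```

```text
[553.12895181 280.5208509   50.12263899] 91.01103808976679 [-0.34444486  0.48960776 -0.28951157] [-0.03155051  0.02716373 -0.02418642]
[473.52186072 305.40954463 239.27470846]
```

View pics/c5.png

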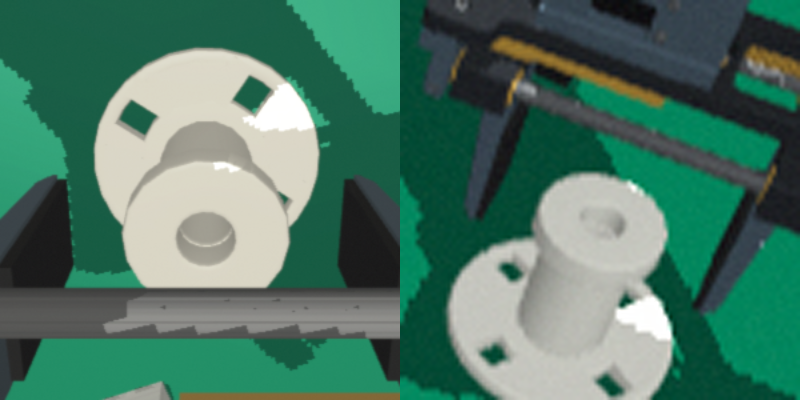

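Emit:
jog_arm(
  deltas=[
    [[0,0.001,0.003,0,0.08],[0,0.001,0.003,0,0.07],[0,0.001,0.003,0,0.06],[0,0.001,0.003,0,0.055],[0,0.001,0.003,0,0.045],[0,0.001,0.003,0,0.045],[0,0.001,0.003,0,0.045],[0,0.001,0.003,0,0.045],[0,0.001,0.003,0,0.045],[0,0.001,0.003,0,0.045]],
  ],
  grip_force=25,
)

```text
time_s: 6.42
ee_pos: [555.3, 282.2, 50.5]
ee_rot: [-180.0, 0.0, 164.1]
force: [-0.8, -1.5, 2.6]
gripper_width: 53.6
```

Run:
```python
from h import *
s=env.state();print(s['ee_pos'],s['gripper_width'],s['force'],s['torque'])
im=env.grab_frame('wrist')[:,:,::-1]
cv2.imwrite('pics/w6.png',im)
a=cv2.resize(im[140:440,170:470],(400,400));s=env.grab_frame('scene')[:,:,::-1]
cv2.imwrite('pics/c6.png',np.hstack([a,cv2.resize(s[190:290,420:520],(400,400),interpolation=cv2.INTER_CUBIC)]))
```

```text
[555.32162893 282.20094019  50.50406608] 53.64528347580357 [-0.84967405 -1.53218142  2.56800138] [-0.40008747  0.15613319 -0.01342592]
```

View pics/c6.png

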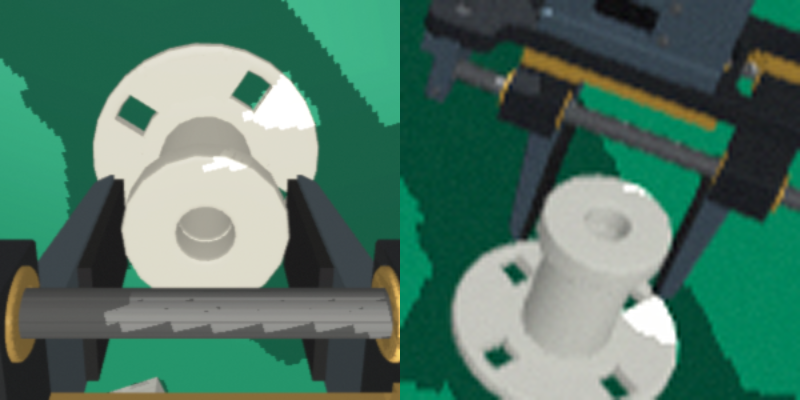

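Emit:
jog_arm(
  deltas=[
    [[0,0,-0.01,0,0.045],[0,0,-0.03,0,0.045],[0,0,-0.06,0,0.045],[0,0,-0.09,0,0.045],[0,0,-0.12,0,0.045],[0,0,-0.145,0,0.045],[-0.004,-0.012,-0.16,0,0.045],[-0.01,-0.032,-0.165,3,0.045],[-0.019,-0.06,-0.165,7,0.045],[-0.029,-0.09,-0.165,11,0.045],[-0.039,-0.12,-0.165,15,0.045],[-0.048,-0.15,-0.165,19,0.045],[-0.058,-0.18,-0.165,23,0.045],[-0.068,-0.21,-0.165,27,0.045],[-0.077,-0.24,-0.165,31,0.045],[-0.087,-0.27,-0.165,35,0.045],[-0.095,-0.295,-0.165,39,0.045],[-0.102,-0.315,-0.165,43,0.045],[-0.106,-0.328,-0.165,46,0.045],[-0.107,-0.332,-0.165,46,0.045]],
  ],
)

```text
time_s: 8.18
ee_pos: [567.6, -68.2, 215.3]
ee_rot: [180.0, 0.0, 118.0]
force: [-0.2, 0.0, -2.0]
gripper_width: 53.8
```

Run:
```python
from h import *
s=env.state();print(s['ee_pos'],s['ee_rot'],s['qpos'],s['gripper_width'],s['force'],s['torque'])
s=env.grab_frame('scene')[:,:,::-1];cv2.imwrite('pics/s7.png',s)
```

```text
[567.61797748 -68.15997339 215.30918331] [1.79984922e+02 2.52696329e-02 1.17955595e+02] [-7.99277437e+00  1.73595874e+01  8.82493674e+01 -1.20512847e-02
  7.43640045e+01 -3.59451272e+01] 53.7899857269169 [-0.1738716   0.02569884 -1.95500587] [-0.07721374  0.01746131 -0.01723951]
```

View pics/s7.png

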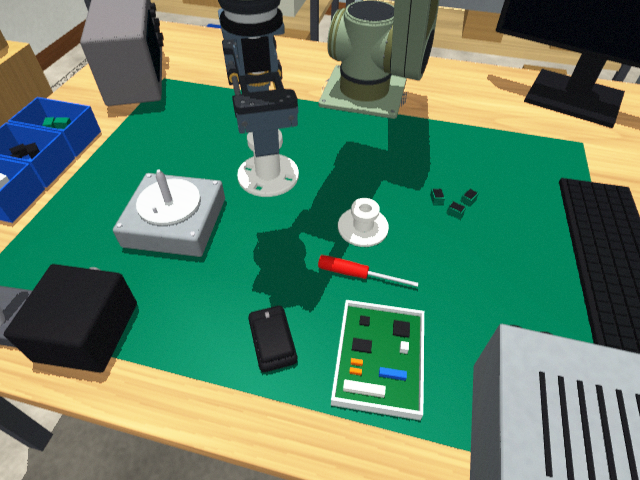

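Emit:
jog_arm(
  deltas=[
    [[-0.01,-0.005,0,0,0.045],[-0.03,-0.015,0,1,0.045],[-0.055,-0.027,0,2,0.045],[-0.08,-0.039,0,3,0.045],[-0.105,-0.052,0,4,0.045],[-0.13,-0.064,0,5,0.045],[-0.15,-0.074,0,5,0.045],[-0.165,-0.081,0,5,0.045],[-0.174,-0.085,0,5,0.045],[-0.179,-0.088,0,5,0.045],[-0.179,-0.088,0,5,0.045],[-0.179,-0.088,0,5,0.045],[-0.179,-0.088,0,5,0.045]],
  ],
)

```text
time_s: 9.32
ee_pos: [574.4, -264.3, 215.3]
ee_rot: [180.0, -0.0, 113.2]
force: [0.1, 0.2, -1.4]
gripper_width: 53.7
```

Run:
```python
from h import *
s=env.state();print(s['ee_pos'],s['ee_rot'],s['qpos'],s['gripper_width'],s['force'],s['torque'])
s=env.grab_frame('scene')[:,:,::-1];t=env.grab_frame('top')[:,:,::-1];w=env.grab_frame('wrist')[:,:,::-1]
cv2.imwrite('pics/s8.png',s);cv2.imwrite('pics/t8.png',t);cv2.imwrite('pics/w8.png',w)
cv2.imwrite('pics/c8.png',np.hstack([cv2.resize(s[100:250,90:240],(400,400),interpolation=cv2.INTER_CUBIC),cv2.resize(t[190:340,400:550],(400,400),interpolation=cv2.INTER_CUBIC)]))
```

```text
[ 574.42308648 -264.28801763  215.30459076] [ 1.79982909e+02 -4.32161768e-02  1.13214992e+02] [-2.57720055e+01  2.29881013e+01  7.97371699e+01  4.22916438e-02
  7.72961255e+01 -4.89962995e+01] 53.664668642337396 [ 0.13304649  0.23475641 -1.3566876 ] [-0.03300729  0.01246817 -0.0022525 ]
```

View pics/c8.png

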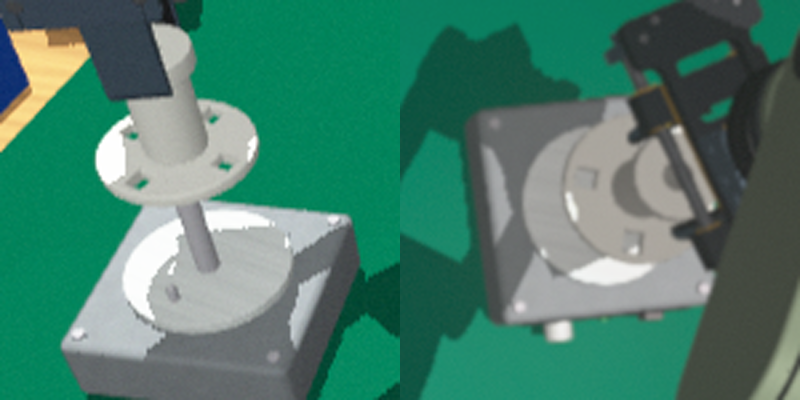

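View pics/w8.png

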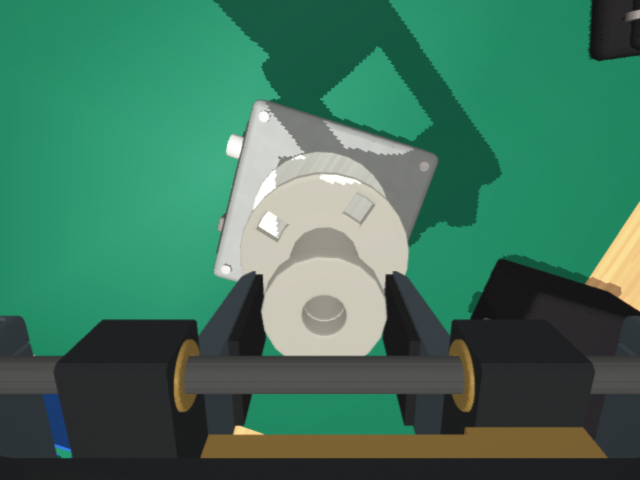

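```bash
cat > ov.py <<'E'
from h import *
def ov(im,p,sc,sz,yaw,foot,pin,k,box):
    x0,y0,x1,y1=box
    big=cv2.resize(im[y0:y1,x0:x1],None,fx=k,fy=k,interpolation=cv2.INTER_CUBIC)
    def pl(P,col,cl=True): cv2.polylines(big,[((proj(p,P)-[x0,y0]+.5)*k).round().astype(int)],cl,col,1)
    for r,z in((50,8),(27,80),(9.2,80)): pl(circ(sc,r,sz+z),(0,0,255))
    for a in range(4):
        t=np.radians(yaw+90*a);e=np.array([np.cos(t),np.sin(t),0]);f=np.array([-e[1],e[0],0])
        b=np.array([sc[0],sc[1],sz+8]);pl(np.array([b+29.5*e+6.5*f,b+43*e+6.5*f,b+43*e-6.5*f,b+29.5*e-6.5*f]),(255,0,0))
    pl(circ(foot,58,66),(0,160,0));pl(circ(foot,8,66),(0,160,0));pl(circ(foot,3,136),(0,160,0))
    t=np.radians(pin);c=[foot[0]+36.25*np.cos(t),foot[1]+36.25*np.sin(t)]
    pl(circ(c,3.5,66),(255,0,255));pl(circ(c,2,78.3),(255,0,255))
    return big
E
python3 - <<'E'
from ov import *
import pickle
p=env.camera_params('wrist');pickle.dump(p,open('p8.pkl','wb'))
a=ov(cv2.imread('pics/w8.png'),p,(573.6,-264),165,-10,(574,-267.5),-10,3,(200,90,450,380))
cv2.imwrite('pics/o8w.png',cv2.resize(a,(517,600)))
p=env.camera_params('scene')
b=ov(cv2.imread('pics/s8.png'),p,(573.6,-264),165,-10,(574,-267.5),-10,4,(90,100,230,240))
p=env.camera_params('top')
c=ov(cv2.imread('pics/t8.png'),p,(573.6,-264),165,-10,(574,-267.5),-10,4,(420,200,560,340))
cv2.imwrite('pics/o8s.png',cv2.resize(np.hstack([b,c]),(800,400)))
E
```

```text
(no output)
```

View pics/o8w.png

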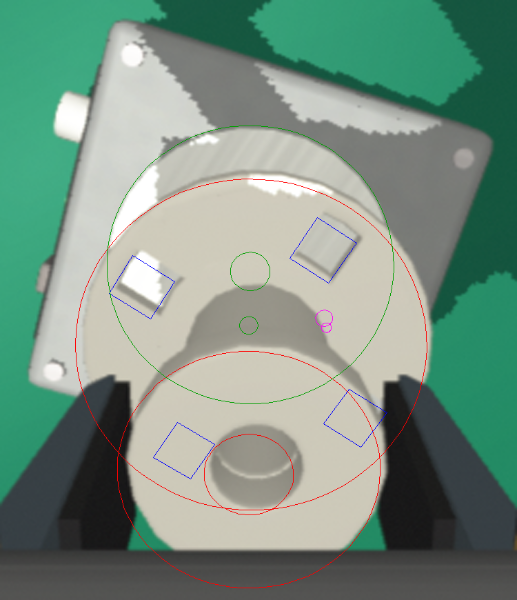

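View pics/o8s.png

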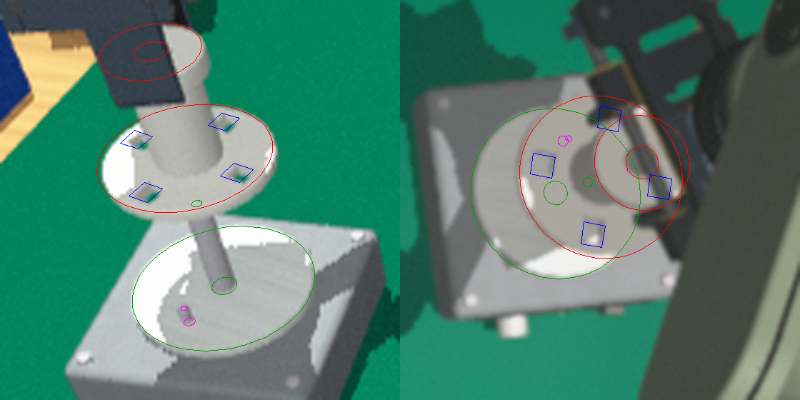

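```bash
python3 - <<'E'
from ov import *
import pickle
from scipy.optimize import least_squares
p=pickle.load(open('p8.pkl','rb'));S=env.camera_params('scene')
f=0.6893*3
def W(P): return (proj(p,P)-[200,90]+.5)*f
def C(x,r,h):
    P=circ((0,0),r,h,180);return R.from_rotvec([x[3],x[4],0]).apply(P)+[x[0],x[1],x[2]]
def res(x):
    a=W(C(x,50,8));b=W(C(x,27,80));c=W(C(x,9.2,80))
    r=[a[:,0].min()-83,a[:,0].max()-431,a[:,1].min()-174,b[:,0].min()-127,b[:,0].max()-387,b[:,1].min()-345,c[:,0].min()-212,c[:,0].max()-302,c[:,1].min()-424,c[:,1].max()-509]
    return np.r_[np.array(r),x[3:]*100]
o=least_squares(res,[574,-265,165,0,0]);print(o.x,np.degrees(o.x[3:]),o.fun.round(1))
# plate from wrist : extents left 107? top 125
def resp(x):
    a=W(circ(x,58,66));return [a[:,0].min()-108,a[:,1].min()-126]
# scene proj of the fit
print((proj(S,C(o.x,27,80))-[90,100]+.5)[::45]*400/140)
E
python3 - <<'E'
import cv2
im=cv2.imread('pics/s8.png');cv2.imwrite('pics/s8z.png',cv2.resize(im[95:235,95:235],(700,700)[:2],interpolation=cv2.INTER_CUBIC)[:600])
E
```

```text
[ 5.74889695e+02 -2.62483645e+02  1.63200289e+02  1.76095005e-03
  3.55682306e-04] [0.10089501 0.0203791 ] [-0.6  0.6  0.5 -0.4  0.5 -0.7  0.6 -0.6  2.6 -2.4  0.2  0. ]
[[127.29590657  84.23821745]
 [197.56035653  63.43642081]
 [176.57916073  28.7030059 ]
 [108.05702511  48.23306321]]
```

View pics/s8z.png

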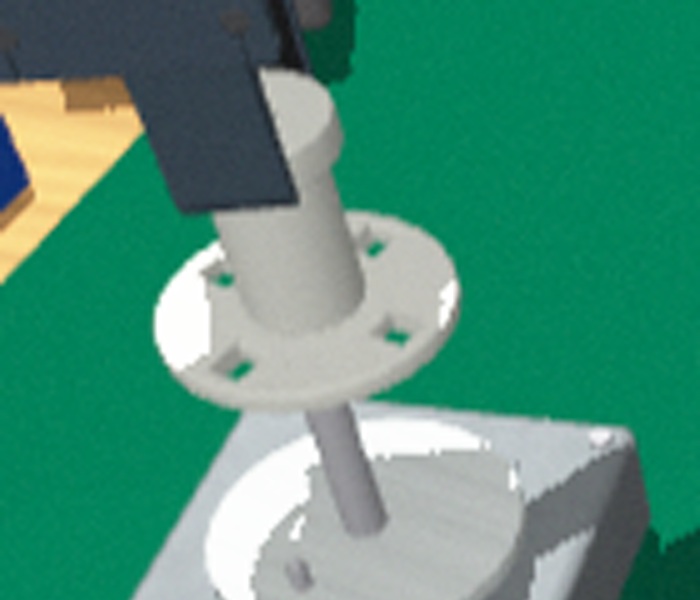

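Run:
```python
from ov import *
import pickle
p=pickle.load(open('p8.pkl','rb'))
im=cv2.imread('pics/w8.png')
a=ov(im,p,(574.9,-262.5),163.2,-10,(574,-267.5),-10,4.5,(240,140,410,270))
cv2.imwrite('pics/o8x.png',a)
```

```text
(no output)
```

View pics/o8x.png

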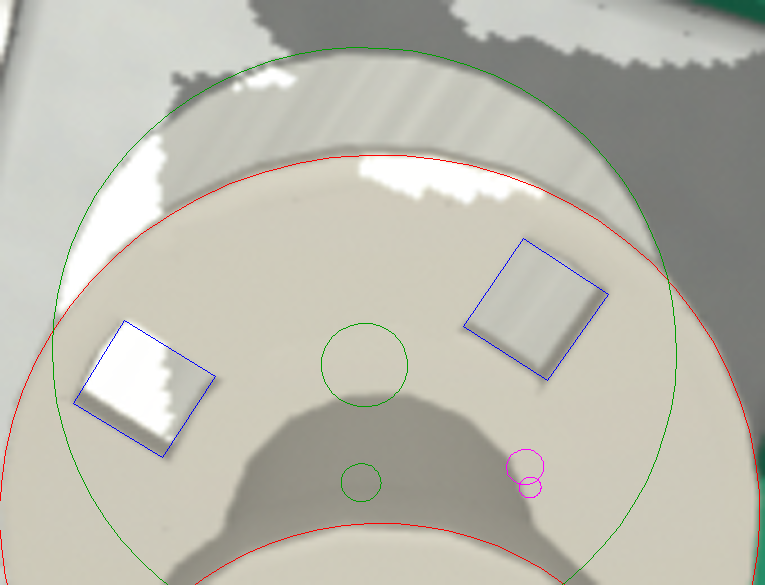

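Emit:
jog_arm(
  deltas=[
    [[-0.003,-0.0015,0,0,0.045],[-0.0048,-0.0027,0,0,0.045],[-0.0048,-0.0027,0.004,0,0.045],[-0.0048,-0.0027,0.01,0,0.045],[-0.0048,-0.0027,0.016,0,0.045],[-0.0048,-0.0027,0.022,0,0.045],[-0.0048,-0.0027,0.027,0,0.045],[-0.0048,-0.0027,0.031,0,0.045],[-0.0048,-0.0027,0.035,0,0.045],[-0.0048,-0.0027,0.035,0,0.045],[-0.0048,-0.0027,0.035,0,0.045]],
  ],
)

```text
time_s: 10.38
ee_pos: [573.7, -270.9, 180.0]
ee_rot: [-180.0, -0.0, 113.1]
force: [-0.3, -0.3, -1.3]
gripper_width: 53.4
```

Run:
```python
from ov import *
s=env.state();print(s['ee_pos'],s['ee_rot'],s['gripper_width'],s['force'],s['torque'])
p=env.camera_params('wrist');w=env.grab_frame('wrist')[:,:,::-1];cv2.imwrite('pics/w9.png',w)
a=ov(w,p,(574.3,-268),128.2,-10,(574.3,-268),-10,2.5,(200,140,440,380));b=cv2.resize(a,(450,450))
s=env.grab_frame('scene')[:,:,::-1]
cv2.imwrite('pics/c9.png',np.hstack([b,cv2.resize(s[110:260,90:230],(350,375))[:,:,:].copy() if 0 else cv2.resize(s[105:255,95:212],(350,450),interpolation=cv2.INTER_CUBIC)]))
```

```text
[ 573.69879372 -270.94667246  179.98210719] [-1.79988388e+02 -2.14869736e-02  1.13144202e+02] 53.41942111363601 [-0.27724282 -0.25544391 -1.32070929] [-0.11676232 -0.01235671  0.0040742 ]
```

View pics/c9.png

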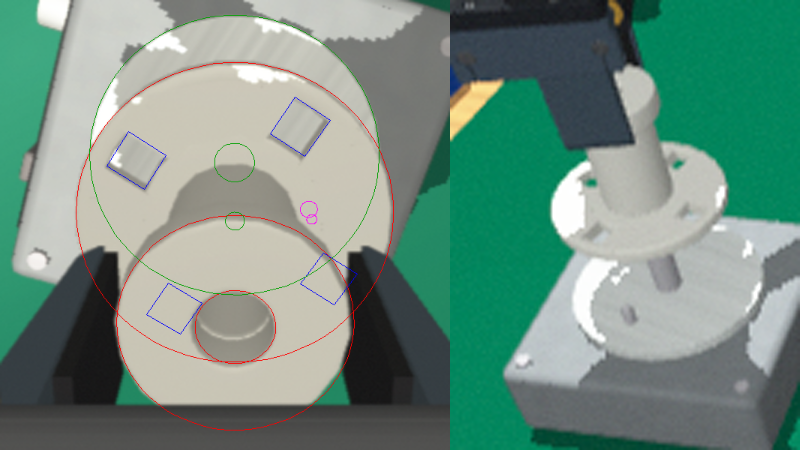

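Emit:
jog_arm(
  deltas=[
    [[0,0,0.003,0,0.045],[0,0,0.006,0,0.045],[0,0,0.009,0,0.045],[0,0,0.012,0,0.045],[0,0,0.012,0,0.045]],
  ],
)

```text
time_s: 10.9
ee_pos: [573.3, -270.8, 167.2]
ee_rot: [-180.0, -0.1, 113.1]
force: [0.2, 0.0, -1.8]
gripper_width: 53.9
```

Emit:
jog_arm(
  deltas=[
    [[0,0,0.003,0,0.045],[0,0,0.006,0,0.045],[0,0,0.009,0,0.045],[0,0,0.012,0,0.045],[0,0,0.015,0,0.045],[0,0,0.018,0,0.045],[0,0,0.018,0,0.045]],
  ],
)

```text
time_s: 11.48
ee_pos: [573.4, -270.8, 149.3]
ee_rot: [-180.0, -0.1, 113.1]
force: [-0.2, 0.5, -2.0]
gripper_width: 53.7
```

Run:
```python
from ov import *
p=env.camera_params('wrist');w=env.grab_frame('wrist')[:,:,::-1];cv2.imwrite('pics/w10.png',w)
a=ov(w,p,(574.3,-268),98,-10,(574.3,-268),-10,2.5,(200,140,440,380));b=cv2.resize(a,(450,450))
s=env.grab_frame('scene')[:,:,::-1]
cv2.imwrite('pics/c10.png',np.hstack([b,cv2.resize(s[105:255,95:212],(350,450),interpolation=cv2.INTER_CUBIC)]))
```

```text
(no output)
```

View pics/c10.png

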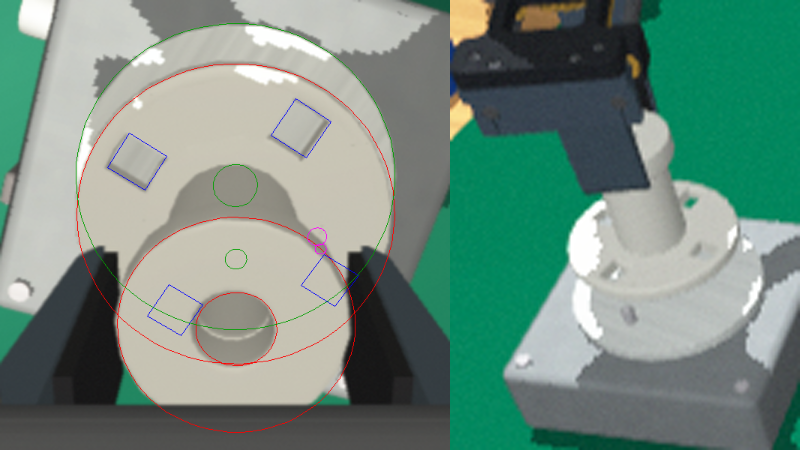

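Emit:
jog_arm(
  deltas=[
    [[0,0,0.003,0,0.045],[0,0,0.006,0,0.045],[0,0,0.009,0,0.045],[0,0,0.012,0,0.045],[0,0,0.014,0,0.045],[0,0,0.015,0,0.045],[0,0,0.015,0,0.045]],
  ],
)

```text
time_s: 12.17
ee_pos: [573.6, -270.9, 134.8]
ee_rot: [-180.0, -0.0, 113.1]
force: [1.0, 0.5, -2.3]
gripper_width: 53.2
```

Emit:
jog_arm(
  deltas=[
    [[0,0,0.001,0,0.045],[0,0,0.002,0,0.045],[0,0,0.003,0,0.045],[0,0,0.004,0,0.045],[0,0,0.005,0,0.045],[0,0,0.006,0,0.045],[0,0,0.006,0,0.045]],
  ],
)

```text
time_s: 12.75
ee_pos: [573.6, -270.9, 129.0]
ee_rot: [-180.0, -0.0, 113.1]
force: [-0.5, 0.2, -1.8]
gripper_width: 53.7
```

Emit:
jog_arm(
  deltas=[
    [[0,0,0.001,0,0.045],[0,0,0.002,0,0.045],[0,0,0.003,0,0.045],[0,0,0.004,0,0.045],[0,0,0.004,0,0.045]],
  ],
)

```text
time_s: 13.17
ee_pos: [573.6, -270.9, 124.9]
ee_rot: [-180.0, -0.0, 113.1]
force: [0.5, -0.4, -1.1]
gripper_width: 53.7
```

Still free at an estimated 73 mm underside, which is below the pin tip at 78, so the pin appears to be entering a slot.

Emit:
jog_arm(
  deltas=[
    [[0,0,0.001,0,0.045],[0,0,0.002,0,0.045],[0,0,0.003,0,0.045],[0,0,0.003,0,0.045]],
  ],
)

```text
time_s: 13.5
ee_pos: [573.6, -270.9, 121.9]
ee_rot: [-180.0, -0.0, 113.1]
force: [0.3, -0.6, -1.8]
gripper_width: 53.6
```

Run:
```python
from ov import *
st=env.state();print(st['ee_pos'],st['force'])
p=env.camera_params('wrist');w=env.grab_frame('wrist')[:,:,::-1];cv2.imwrite('pics/w11.png',w)
a=ov(w,p,(574.3,-268),69.5,-10,(574.3,-268),-10,2.5,(200,140,440,380));b=cv2.resize(a,(450,450))
s=env.grab_frame('scene')[:,:,::-1]
cv2.imwrite('pics/c11.png',np.hstack([b,cv2.resize(s[105:255,95:212],(350,450),interpolation=cv2.INTER_CUBIC)]))
```

```text
[ 573.59163994 -270.93200452  121.89494617] [ 0.3451239  -0.61837868 -1.84727992]
```

View pics/c11.png

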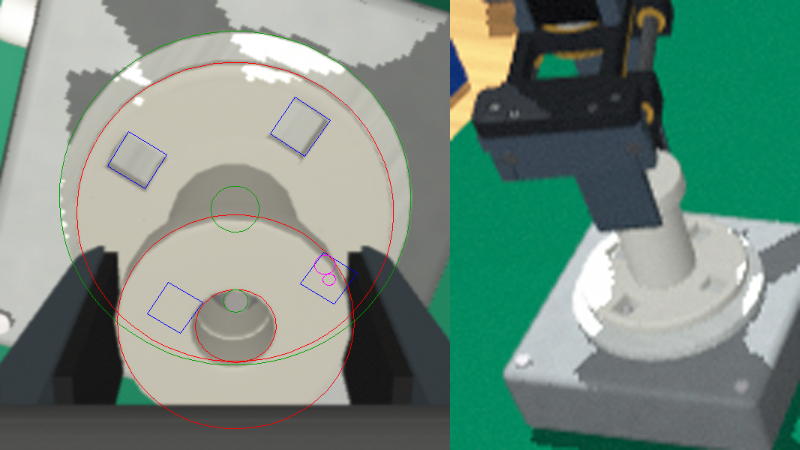

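Emit:
jog_arm(
  deltas=[
    [[0,0,0.0005,0,0.045],[0,0,0.001,0,0.045],[0,0,0.0015,0,0.045],[0,0,0.002,0,0.045],[0,0,0.002,0,0.045]],
  ],
)

```text
time_s: 14.02
ee_pos: [573.7, -271.0, 120.1]
ee_rot: [-180.0, -0.0, 113.1]
force: [0.0, 1.3, -1.5]
gripper_width: 53.7
```

Emit:
jog_arm(
  deltas=[
    [[0,0,0.0005,0,0.045],[0,0,0.001,0,0.045],[0,0,0.0015,0,0.045],[0,0,0.0015,0,0.045]],
  ],
)

```text
time_s: 14.35
ee_pos: [573.7, -271.0, 118.6]
ee_rot: [-180.0, -0.0, 113.1]
force: [-0.6, -0.2, -2.0]
gripper_width: 53.7
```

Emit:
jog_arm(
  deltas=[
    [[0,0,0.0005,0,0.045],[0,0,0.001,0,0.045],[0,0,0.001,0,0.045]],
  ],
)

```text
time_s: 14.6
ee_pos: [573.7, -271.0, 117.6]
ee_rot: [-180.0, -0.0, 113.1]
force: [0.2, 0.1, -2.2]
gripper_width: 53.0
```

Emit:
jog_arm(
  deltas=[
    [[0,0,0.0005,0,0.045],[0,0,0.001,0,0.045],[0,0,0.001,0,0.045]],
  ],
)

```text
time_s: 14.85
ee_pos: [573.7, -271.0, 116.6]
ee_rot: [-180.0, -0.0, 113.1]
force: [0.1, -0.6, -1.6]
gripper_width: 53.8
```

Emit:
jog_arm(
  deltas=[
    [[0,0,0.0005,0,0.045],[0,0,0.001,0,0.045],[0,0,0.001,0,0.045]],
  ],
)

```text
time_s: 15.1
ee_pos: [573.8, -270.9, 116.5]
ee_rot: [180.0, 0.0, 113.1]
force: [-1.0, 0.9, 2.9]
gripper_width: 53.3
```

It touches the plate at TCP 116.5, exactly 66 mm above the pick height. Now I'll release it and back off.

Emit:
jog_arm(
  deltas=[
    [[0,0,0,0,0.056],[0,0,0,0,0.06],[0,0,0,0,0.065],[0,0,0,0,0.075],[0,0,0,0,0.09],[0,0,0,0,0.09],[0,0,0,0,0.09],[0,0,-0.01,0,0.09],[0,0,-0.03,0,0.09],[0,0,-0.06,0,0.09],[0,0,-0.09,0,0.09],[0,0,-0.12,0,0.09],[0,0,-0.13,0,0.09],[0,0,-0.13,0,0.09],[0,0,-0.13,0,0.09]],
  ],
)

```text
time_s: 16.35
ee_pos: [573.5, -270.9, 245.5]
ee_rot: [180.0, -0.0, 113.1]
force: [0.0, 0.0, -0.4]
gripper_width: 89.6
```

Run:
```python
from ov import *
st=env.state();print(st['ee_pos'],st['force'],st['gripper_width'])
p=env.camera_params('wrist');w=env.grab_frame('wrist')[:,:,::-1];cv2.imwrite('pics/w12.png',w)
a=ov(w,p,(574.3,-268),66,-10,(574.3,-268),-10,3,(210,120,430,340));b=cv2.resize(a,(450,450))
s=env.grab_frame('scene')[:,:,::-1];cv2.imwrite('pics/s12.png',s)
cv2.imwrite('pics/c12.png',np.hstack([b,cv2.resize(s[105:255,95:212],(350,450),interpolation=cv2.INTER_CUBIC)]))
```

```text
[ 573.51524066 -270.90582121  245.52254733] [ 0.01987728  0.01021572 -0.37636431] 89.59274616137806
```

View pics/c12.png

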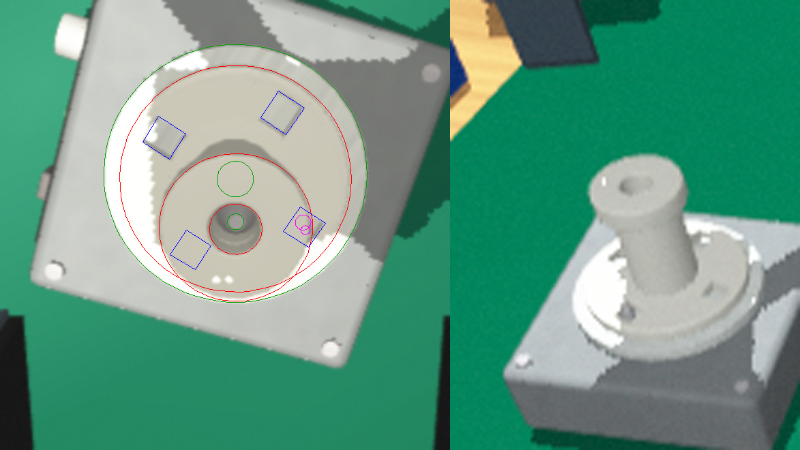

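View pics/s12.png

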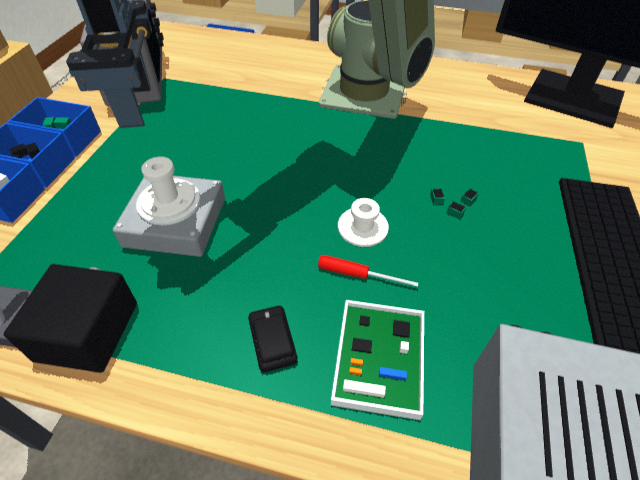

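The overlay of a seated spool (underside at 66 mm) matches the picture, the pin shows in a slot, and nothing else has moved.

```bash
python3 -c "
from workcell import env
print(env.job_done(), env.state()['time_s'])"
```

```text
the job is handed in; nothing more can be done
the job is handed in; nothing more can be done
```

The taller spool is on the spindle, slotted flange down, with the pin in a slot and its flange down on the plate. I released it, backed the gripper 130 mm clear, and handed the job in at about 16.5 s; it gives no verdict.

- **Turning:** I read the pin's angle from the images (about −10°) and turned the spool by 51° on the way over. It went down without catching on the pin or needing a search.
- **Seating:** Contact came at TCP 116.5 mm, 66 mm above the pick height, which is the plate's height. The measured force change there was about 5 N. After release, the wrist image matched an overlay of the spool with its underside at 66 mm, the pin showed in a slot, and the scene image showed the other objects unmoved.
- **Did not agree:**
  - My first grasp closed on air. The images put the fingertips about 10–15 mm above the reported TCP, instead of 17 mm below it as `env.nose_length` says. I opened, went about 20 mm lower by eye and gripped at 53.6 mm. The spool was not disturbed.
  - The cameras differed by about 3 mm in y, so I relied on the wrist camera for alignment.

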